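Pack the carry caddy and hold it up level

TASK

Sort the two loose steel bolts into the blue-lined bin of the carry caddy and stand the small white bottle upright in its yellow-lined bin, with the caddy still on the bench. Then lift the caddy by the wooden grip bar about 15 cm (at least 10 cm) up off the bench and finish while holding it there, level and still, with the bottle still standing; do not put it down or let go. Leave the tape measure and the orange spring clamp alone.

Things in the scene. Friction and masses are not known exactly. Their poses are not given: they have to be found in the camera images.
- caddy: loose open caddy of grey sheet metal on rubber feet, 250 (x) x 190 (y) mm, walls 46 mm high and 4 mm thick, about 0.5 kg; origin under its centre, level with the feet's soles, z up. A divider along y at x = 0, as high as the walls, makes two bins, 119 (x) x 182 mm (y) inside: blue mat at -x, yellow mat at +x, mat surface 12.5 mm above the origin. Above the divider a grip bar
- grip_bar (a point): centre of the wooden grip bar, 104 mm above the caddy's origin; the bar runs along the caddy's y axis, 18 mm wide (x), 24 mm high, 156 mm long; its posts stand at y = -68 and +68 mm, so 120 mm between them is clear and 46 mm below the bar is open down to the divider. The empty caddy balances about this point
- bolt_bin (a point): centre of the blue mat's surface (bin at the caddy's -x side), axes as the caddy's
- bottle_bin (a point): centre of the yellow mat's surface (bin at the caddy's +x side), axes as the caddy's
- bolt_a: steel hex bolt lying on the bench, 16 (x) x 52 (y, its length) x 18 mm high, 0.05 kg; origin at the centre of its underside
- bolt_b: a second, equal steel hex bolt lying on the bench, 16 (x) x 52 (y, its length) x 18 mm high, 0.05 kg; origin at the centre of its underside
- oil_bottle: small white plastic bottle with a ribbed white cap, standing, body 28 mm across up to 45 mm high, cap 18 mm across above that, 60 mm high in all, about 0.03 kg; origin at the centre of its underside, z up; it is gripped best across its x or y axis (it touches like a square body)
- tape: bystander: grey and black tape measure standing on the bench, 37 x 84 (y) x 63 mm high; origin at the centre of its underside
- spring_clamp: bystander: orange spring clamp lying on the bench, 58 x 100 (y) x 19 mm high; origin at the centre of its underside

How it is judged (in metres and radians):
On the way:
1. both bolts lie in the blue-lined bin and the bottle stands in the yellow-lined bin, released, with the caddy still on the bench (x of bolt_a in the frame of bolt_bin between -0.058 and 0.058 m and y of bolt_a in the frame of bolt_bin between -0.09 and 0.09 m and z of bolt_a in the frame of bolt_bin between -0.006 and 0.033 m and x of bolt_b in the frame of bolt_bin between -0.058 and 0.058 m and y of bolt_b in the frame of bolt_bin between -0.09 and 0.09 m and z of bolt_b in the frame of bolt_bin between -0.006 and 0.033 m and x of oil_bottle in the frame of bottle_bin between -0.058 and 0.058 m and y of oil_bottle in the frame of bottle_bin between -0.09 and 0.09 m and z of oil_bottle in the frame of bottle_bin between -0.006 and 0.033 m and angle between oil_bottle's own z axis and vertical below 0.3 rad and height (world z) of caddy below 0.01 m and contact force between each of oil_bottle, bolt_a, bolt_b and the fingers below 0.1 N), for 0.2 s.
At the end, for the whole second after the job is handed in: the fingers hold the caddy at the grip bar (within 75 mm of its centre), feet 0.10 to 0.22 m up, tilted under 0.12 rad, at rest (under 0.03 m/s, 0.15 rad/s); both bolts lie inside the blue-lined bin, the bottle stands (under 0.3 rad) in the yellow-lined bin (x of bolt_a in the frame of bolt_bin between -0.058 and 0.058 m and y of bolt_a in the frame of bolt_bin between -0.09 and 0.09 m and z of bolt_a in the frame of bolt_bin between -0.006 and 0.033 m and x of bolt_b in the frame of bolt_bin between -0.058 and 0.058 m and y of bolt_b in the frame of bolt_bin between -0.09 and 0.09 m and z of bolt_b in the frame of bolt_bin between -0.006 and 0.033 m and x of oil_bottle in the frame of bottle_bin between -0.058 and 0.058 m and y of oil_bottle in the frame of bottle_bin between -0.09 and 0.09 m and z of oil_bottle in the frame of bottle_bin between -0.006 and 0.033 m and angle between oil_bottle's own z axis and vertical below 0.3 rad and height (world z) of caddy between 0.1 and 0.22 m and angle between caddy's own z axis and vertical below 0.12 rad and contact force between caddy and the fingers above 5 N and linear speed of caddy below 0.03 m/s and angular speed of caddy below 0.15 rad/s and distance between the grasp point and grip_bar below 0.075 m); the arm keeps its last pose, push and grip.
It fails at once if the tape measure or the spring clamp is moved more than 30 mm (distance of any of tape, spring_clamp from where it was at the start of the episode above 0.03 m).
It fails at once if the caddy is tipped by more than 0.35 rad (angle between caddy's own z axis and vertical above 0.35 rad).
It also fails if it takes over 72 s, if anything falls off the work surface, if the arm or the gripper's body presses on something with over 40 N, if the wrist force passes 120 N, or if a joint passes its speed limit or range.

ROBOT

A 6-joint arm with a two-finger parallel gripper is mounted at the origin on a cart in front of the work surface, level with it; the furniture and walls round the work are solid. World frame = base frame: x ahead of the robot, y to its left, z up, the work surface at z = 0. Lengths are in mm, angles in rad, forces in N, time in s.
With the tool pointing down it reaches from about 300 to 750 mm from the base axis. Payload 8.5 kg.
Tool frame: the origin (TCP) lies midway between the tips of the shut fingers; the grasp point (between the pads) lies 19 mm behind it (env.grasp_offset is the distance from the TCP to the grasp point, in mm); z points along the fingers, x is the direction in which the jaws open and shut, and the axes are right-handed (so a half turn about z gives the same grasp; the last joint's range is limited). The gripper opens to 85 mm and grips with 20 to 120 N. Pads are 22 mm wide; open, the fingers measure 114 mm over their backs; the gripper's body (76 mm by 85 mm) begins 54 mm behind the grasp point. The pads swing forward as they close: fully open they stand 13 mm farther back than shut.
Start: joints at [-1.366, 0.381, 1.297, -0, 1.464, -0.215], TCP at [224.16, -502.227, 201.422] pointing down, gripper open.
Joint ranges: [-3.11, 3.11], [-0.89, 2.33], [0.22, 2.48], [-1.42, 4.56], [0.17, 2.85], [-2.88, 2.88]. Speed limits (rad/s): [2.39, 2.39, 3.14, 3.14, 3.14, 3.14].

INTERFACE

Orientations are given as a unit quaternion [x, y, z, w].
In Python, from rig import env gives the robot as it stands.
- The arm moves only by the shell command python3 -m jog 'ROWS' [FORCE]. ROWS is JSON, a list of rows, each a list of 7 numbers: the shift along the tool's x, y, z in cm, then the turn, a rotation vector about the tool's x, y, z in rad, then the opening, from -1 (shut) to 1 (fully open). In form: [[tx, ty, tz, rx, ry, rz, gripper], ...]. A call has 1 to 20 rows; each row shifts and turns the pose as measured when the row begins, along the tool's axes as they then stand; what a row does not reach is not made up. A row lasts 1/8 s, in which the tool goes at most 62.5 mm and 10.7 degrees, less where a joint would pass 70% of its speed; a pose out of reach is approached as far as the arm can. A call is refused whole if a number of a shift passes 6.25 or a number of a turn 0.188, either way. A call with a gripper value outside its range is refused whole. The fingers move at their own pace and stop on an object; FORCE is the grip in N (left out, the last holds). Time passes only in rows, so rows that do not move let the fingers close. It gives the time, the measured TCP pose, the force and the opening at its end, in the units of the state.
- env.read_state(): the state, without advancing time (a new reading comes with each control period).
- env.snapshot(name): name is "scene" or "top" or "wrist"; returns (picture, depth): 480x640x3 uint8, blue, green, red; 480x640 float32, mm along the optical axis (not along the pixel's ray), 0 where there is no reading.
- env.camera_params(name): a dict with "camera_matrix" (3x3 intrinsics, pixels), "origin" and "orientation" of the camera in the world; the wrist camera has in their place "hand_eye" (4x4, takes a point from camera to tool coordinates, whose origin is the TCP and whose axes are the tool frame's). Camera axes: x right, y up, looking along -z (the intrinsics and any distortion apply to the point x, -y, -z); pixel columns grow to the right and rows downward; lengths in mm; the calibration is good to about 2 mm. A picture is of the moment at which its call begins: read the wrist's pose just before it. camera_params takes no time and is no camera call.
- env.sign_off(): hands the job in, once; it reports no verdict.
The state is a dict: "clock": time; "joint_pos": joint angles; "joint_velocities": joint speeds; "effort": joint torques, N m; "tool_pos": TCP position; "tcp_rot": TCP orientation; "force": force on the tool from outside, world axes, zero at the start; "moment": the same for the moment, N m; "gripper_width": opening from 0.0 (shut) to 1.0 (fully open).
Only numpy, scipy, OpenCV 4.12 (cv2) and the standard library are available. Lean on these libraries where they do the work, as an engineer would, in place of code of your own. Each camera call takes 0.05 s, during which the arm holds its last target. There are 200 camera calls.

## Working session

There is one attempt and no reset: what is moved stays moved. The work goes in short steps, Python scripts to look and compute and a shell command to move; the robot and the scene stay as the last step left them, time stands still between calls to the robot, and variables do not carry over. Pictures are saved under pics/ and viewed, about 8 in all and at most 12, crops included, and the job is handed in when it is done.

```bash
ls; mkdir -p pics; cat > h.py <<'E'
import numpy as np, cv2
from rig import env
from scipy.spatial.transform import Rotation as R
def pose(): 
    s=env.read_state(); return np.array(s["tool_pos"]),R.from_quat(s["tcp_rot"])
def campose(n):
    p=env.camera_params(n); K=np.array(p["camera_matrix"])
    if n=="wrist":
        t,r=pose(); H=np.array(p["hand_eye"]); return K,t+r.apply(H[:3,3]),r.as_matrix()@H[:3,:3],p
    return K,np.array(p["origin"]),p["orientation"],p
E
python3 - <<'E'
from h import *
for n in("scene","top","wrist"): print(n,env.camera_params(n))
print(env.read_state())
for n in("scene","top"):
    a,d=env.snapshot(n); cv2.imwrite(f"pics/{n}0.png",a); np.save(f"pics/{n}0.npy",d)
E
```

```text
pics
scene {'camera_matrix': array([[443.29026697,   0.        , 324.50247607],
       [  0.        , 443.29026697, 245.90871603],
       [  0.        ,   0.        ,   1.        ]]), 'origin': array([-95.19467926, 453.43117652, 607.15022152]), 'orientation': array([-0.23762642,  0.37674186,  0.76460786, -0.46580476])}
top {'camera_matrix': array([[614.11082972,   0.        , 319.12589498],
       [  0.        , 614.11082972, 243.40772812],
       [  0.        ,   0.        ,   1.        ]]), 'origin': array([ 339.1187673 ,  113.21424564, 1210.23978662]), 'orientation': array([ 0.06101237, -0.04329146, -0.70241117,  0.707829  ])}
wrist {'camera_matrix': array([[396.56042522,   0.        , 324.32741404],
       [  0.        , 396.56042522, 237.28216908],
       [  0.        ,   0.        ,   1.        ]]), 'hand_eye': array([[ 9.99999037e-01, -1.33521065e-03,  3.79377750e-04,
         9.31768708e-02],
       [-1.18107961e-03, -9.62072495e-01, -2.72791347e-01,
        -7.02465945e+01],
       [ 7.29222809e-04,  2.72790636e-01, -9.62073145e-01,
        -1.70765441e+02],
       [ 0.00000000e+00,  0.00000000e+00,  0.00000000e+00,
         1.00000000e+00]])}
{'clock': 0.0, 'joint_pos': array([-1.36631367e+00,  3.81219229e-01,  1.29830942e+00, -1.97599747e-05,
        1.46359830e+00, -2.15276563e-01]), 'joint_velocities': array([-0.00088983, -0.00142736,  0.00083429, -0.00068981,  0.00066902,
       -0.00064968]), 'effort': array([-1.74404704e-03, -4.48463953e+01, -2.31279355e+01, -2.46680638e-04,
        4.79955459e-03,  1.86593917e-05]), 'tool_pos': array([ 224.0777406 , -501.89439363,  200.78293338]), 'tcp_rot': array([ 8.38910515e-01, -5.44268830e-01, -5.46503758e-04, -5.38468096e-04]), 'force': array([ 0.18920599, -0.13522532,  0.96176294]), 'moment': array([-0.01916534,  0.01435737,  0.02432007]), 'gripper_width': 0.9956938428475272}
```

View pics/top0.png

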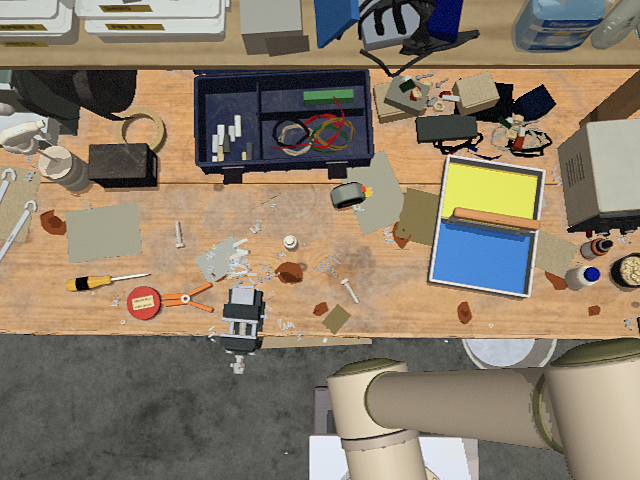

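View pics/scene0.png

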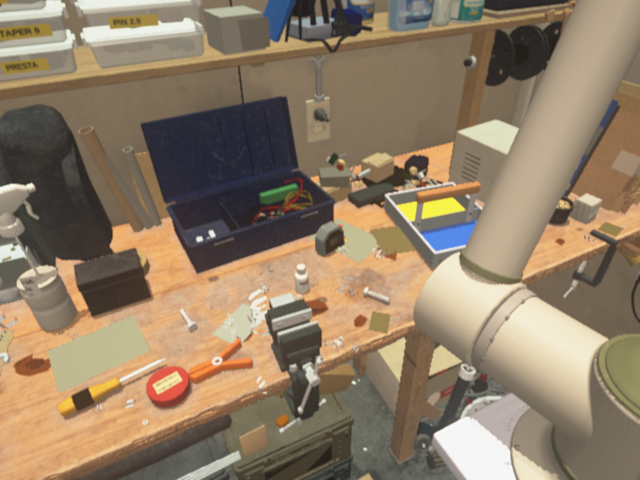

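Top view: bolts at (178,234) and (349,290), the bottle at (290,242), the caddy centred near (488,226) with blue toward the robot, the tape at (349,194), the clamp at (185,300), and a vise at (243,320).

```bash
cat >> h.py <<'E'
def ray(n,uv,z,cp=None):
    K,o,q,_=cp or campose(n); M=R.from_quat(q).as_matrix() if np.shape(q)==(4,) else q
    uv=np.atleast_2d(np.asarray(uv,float)); c=np.c_[(uv[:,0]-K[0,2])/K[0,0],-(uv[:,1]-K[1,2])/K[1,1],-np.ones(len(uv))]
    d=c@M.T; return o+d*((z-o[2])/d[:,2])[:,None]
def blob(m,roi=None):
    if roi is not None:
        k=np.zeros_like(m); x0,y0,x1,y1=roi; k[y0:y1,x0:x1]=1; m=m*k
    n,l,s,c=cv2.connectedComponentsWithStats(m.astype(np.uint8)); i=1+np.argmax(s[1:,4]); return (l==i)
def rect(P):
    (c,s,a)=cv2.minAreaRect(P[:,:2].astype(np.float32)); b=cv2.boxPoints((c,s,a))
    e=[b[1]-b[0],b[2]-b[1]]; e=max(e,key=np.linalg.norm); return np.round(c,1),np.round(s,1),round(np.degrees(np.arctan2(e[1],e[0]))%180,1)
E
python3 - <<'E'
from h import *
a=cv2.imread("pics/top0.png"); d=np.load("pics/top0.npy"); hsv=cv2.cvtColor(a,cv2.COLOR_BGR2HSV); h,s,v=cv2.split(hsv)
K,o,q,_=campose("top");M=R.from_quat(q).as_matrix()
def pts(m):
    vv,uu=np.nonzero(m); z=d[vv,uu]; c=np.c_[(uu-K[0,2])/K[0,0]*z,-(vv-K[1,2])/K[1,1]*z,-z]; return o+c@M.T
def info(n,m,z):
    vv,uu=np.nonzero(m); P=ray("top",np.c_[uu,vv],z); D=pts(m); print(n,m.sum(),rect(P),"depth z pct",np.percentile(D[:,2],[5,50,95]).round(1))
grey=((s<70)&(v>110))
info("boltA",blob(grey,(165,215,192,255)),12); info("boltB",blob(grey,(335,272,365,308)),12)
info("bottle",blob(((s<60)&(v>170)),(278,230,303,255)),60)
info("blue",blob((h>95)&(h<125)&(s>120)&(v>100),(425,150,550,300)),12.5)
info("yellow",blob((h>22)&(h<35)&(s>150),(425,150,550,300)),12.5)
bar=blob((h<18)&(s>90),(450,200,545,240)); info("bar",bar,116)
# caddy rim by depth
D=np.full(d.shape+(3,),0.); D[:]=pts(np.ones_like(d)).reshape(480,640,3)
rim=np.zeros_like(d);rim[145:305,420:555]=1; rim=(rim>0)&(abs(D[...,2]-46)<9)&(s<60); info("rim",rim,46)
info("tape",blob((D[...,2]>20),(325,175,380,215)),63)
for u,w in((250,250),(300,320),(560,300),(243,300),(243,330)): print(u,w,D[w,u].round(0))
c=a[140:310,150:560]; cv2.imwrite("pics/crop.png",cv2.resize(c[:,:230],None,fx=3.4,fy=3.4,interpolation=cv2.INTER_CUBIC))
E
```

```text
boltA 216 (array([529.7, 424.6]), array([57.4, 35.2]), np.float32(40.4)) depth z pct [-2.6 10.7 17.4]
boltB 141 (array([425.4,  81.1]), array([52.8, 15.7]), np.float32(36.6)) depth z pct [ 0.  12.5 18.9]
bottle 129 (array([514.4, 199.2]), array([23. , 24.7]), np.float32(90.3)) depth z pct [38.9 48.5 63.9]
blue 5229 (array([ 492.4, -172.8]), array([176.2, 113.6]), np.float32(80.9)) depth z pct [ 8.9 12.6 16.5]
yellow 78 (array([ 612.4, -276.3]), array([14.1, 85.7]), np.float32(176.4)) depth z pct [ 8.7 12.4 16.3]
bar 1003 (array([ 548.1, -181. ]), array([163. ,  37.1]), np.float32(88.8)) depth z pct [  0.9 114.9 119.2]
rim 1771 (array([ 551. , -179.2]), array([192.6, 252.4]), np.float32(170.8)) depth z pct [38.6 47.8 52.2]
tape 696 (array([605.9,  87.8]), array([42.3, 68.6]), np.float32(105.8)) depth z pct [30.7 57.3 65.3]
250 250 [503. 281.  12.]
300 320 [367. 181.  -2.]
560 300 [ 410. -326.   -0.]
243 300 [400. 279.  99.]
243 330 [ 339.  113. 1210.]
```

View pics/crop.png

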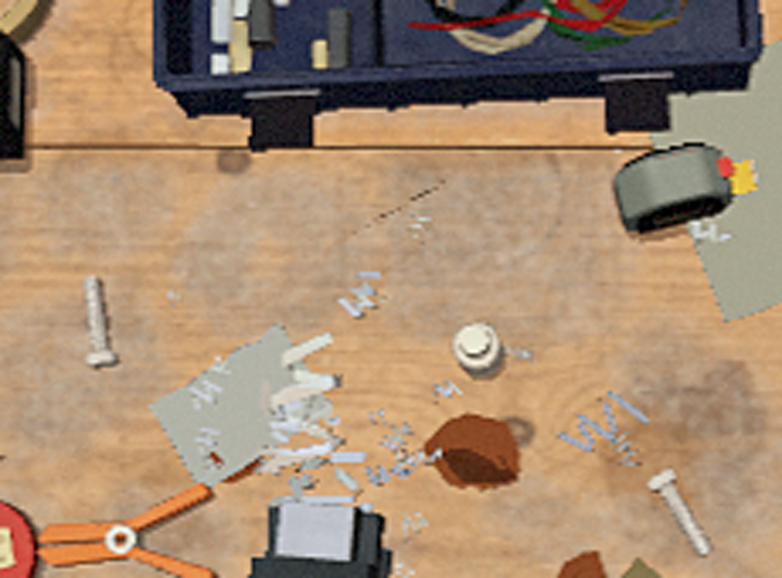

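Crop: the bottle with its round cap is at (477,345). Bolt A's axis runs (94,280)→(102,362), and bolt B's runs (660,480)→(705,552). The caddy rim measures 252×193 mm, which matches the given size, with centre (551,-179) and yaw -9.2°.

```bash
cat >> h.py <<'E'
def yaw(): 
    t,r=pose(); x=r.apply([1,0,0]); return np.degrees(np.arctan2(x[1],x[0]))
def plan(x,y,z,yw=None):
    """print turn (rad about tool z) and shift in cm along tool axes AFTER the turn; jaw symmetric mod 180"""
    t,r=pose(); y0=yaw(); yw=y0 if yw is None else yw
    dz=-np.radians((yw-y0+90)%180-90); zt=r.apply([0,0,1]); tilt=np.cross(zt,[0,0,-1])
    r2=r*R.from_rotvec([0,0,dz])
    print("at",t.round(1),"yaw",round(y0,1),"turn rz",round(dz,3),"level(tool)",r.inv().apply(tilt).round(3),"shift cm",(r2.inv().apply(np.array([x,y,z])-t)/10).round(2))
E
python3 - <<'E'
from h import *
f=lambda c:(np.array(c)/3.4+[150,140])
for n,p in(("A",[(94,280),(102,362)]),("B",[(660,480),(705,552)])):
    P=ray("top",[f(q) for q in p],9); e=P[1]-P[0]; print(n,P.mean(0).round(1),np.linalg.norm(e).round(1),np.degrees(np.arctan2(e[1],e[0])).round(1))
print(env.grasp_offset)
plan(425,81,200,-53.5)
E
```

```text
A [534.3 424.3   9. ] 49.2 -172.0
B [422.6  81.6   9. ] 48.6 -147.8
18.700000000000003
at [ 224.1 -501.9  200.9] yaw -65.9 turn rz -0.217 level(tool) [-0.     0.001  0.   ] shift cm [-34.91 -50.82   0.16]
```

```bash
python3 -m jog '[[0,0,0,0,0,-0.108,1],[0,0,0,0,0,-0.108,1],[-3.49,-5.08,0,0,0,0,1],[-3.49,-5.08,0,0,0,0,1],[-3.49,-5.08,0,0,0,0,1],[-3.49,-5.08,0,0,0,0,1],[-3.49,-5.08,0,0,0,0,1],[-3.49,-5.08,0,0,0,0,1],[-3.49,-5.08,0,0,0,0,1],[-3.49,-5.08,0,0,0,0,1],[-3.49,-5.08,0,0,0,0,0.3],[-3.49,-5.08,0,0,0,0,0],[0,0,2,0,0,0,0],[0,0,0,0,0,0,0]]' 60
python3 - <<'E'
from h import *
t,r=pose(); a,d=env.snapshot("wrist"); np.save("pics/w1.npy",d); plan(423,81.5,60,-54)
cv2.imwrite("pics/w1.png",a)
K,o,M,_=campose("wrist"); q=np.linalg.inv(M)@(np.array([423,81.5,9])-o); print("bolt expected px",K[0,2]+K[0,0]*q[0]/-q[2],K[1,2]-K[1,1]*q[1]/-q[2])
E
```

```text
clock: 1.85
tool_pos: [422.9, 94.3, 179.9]
tcp_rot: [0.894, -0.447, -0.002, -0.003]
force: [0.2, 0.2, 0.0]
gripper_width: 0.499
at [423.5  94.  180.8] yaw -53.2 turn rz 0.014 level(tool) [-0.005  0.005 -0.   ] shift cm [ 1.04  0.83 12.07]
bolt expected px 335.9818149582879 217.50893806264367
```

View pics/w1.png

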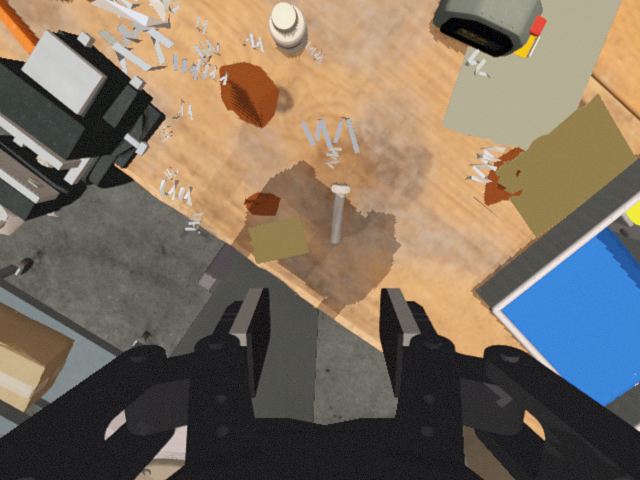

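The wrist view shows bolt B's head at (340,188) and tip at (336,243), close to the predicted (336,217). The caddy is to the right.

```bash
python3 - <<'E'
from h import *
cp=campose("wrist"); a=cv2.imread("pics/w1.png"); h,s,v=cv2.split(cv2.cvtColor(a,cv2.COLOR_BGR2HSV))
P=ray("wrist",[(340,186),(336,244)],9,cp); e=P[1]-P[0]; ax=np.degrees(np.arctan2(e[1],e[0])); print(P.mean(0),np.linalg.norm(e),ax)
m=P.mean(0); plan(m[0],m[1],5,ax+90)
B=ray("wrist",[(287,15)],60,cp); print("bottle cap",B)
E
```

```text
[425.43738191  81.15959148   9.        ] 52.48886513829062 -146.47218232355934
at [423.5  94.  180.8] yaw -53.2 turn rz 0.057 level(tool) [-0.005  0.005 -0.   ] shift cm [ 1.26  0.62 17.57]
bottle cap [[521.01619476 198.39415189  60.        ]]
```

```bash
python3 -m jog '[[1.26,0.62,3,-0.005,0.005,0.057,0],[0,0,4,0,0,0,0],[0,0,4,0,0,0,0],[0,0,3,0,0,0,0],[0,0,2,0,0,0,0],[0,0,0,0,0,0,0]]' 60
python3 -c "
from h import *
plan(425.4,81.2,4,-56.5); print(env.read_state()['force'])"
```

```text
clock: 2.65
tool_pos: [431.2, 74.2, 21.5]
tcp_rot: [0.878, -0.479, 0.005, -0.002]
force: [0.2, -0.1, -0.1]
gripper_width: 0.498
at [431.2  74.2  21.5] yaw -57.2 turn rz -0.012 level(tool) [-0.008 -0.007 -0.   ] shift cm [-0.92  0.11  1.75]
[ 0.16005779 -0.14237636 -0.08216148]
```

```bash
python3 -m jog '[[-0.92,0.11,0,-0.008,-0.007,-0.012,0],[0,0,0,0,0,0,0],[0,0,0,0,0,0,0]]' 60
python3 -c "
from h import *
plan(425.4,81.2,4,-56.5); print(env.read_state()['force'])"
```

```text
clock: 3.02
tool_pos: [426.5, 81.1, 24.1]
tcp_rot: [0.881, -0.474, 0.002, -0.001]
force: [0.4, -0.2, -0.4]
gripper_width: 0.499
at [426.5  81.1  24.1] yaw -56.5 turn rz -0.001 level(tool) [-0.003 -0.003 -0.   ] shift cm [-0.08  0.09  2.01]
[ 0.39285654 -0.1918951  -0.41393096]
```

```bash
python3 -m jog '[[-0.08,0.09,1,0,0,0,0],[0,0,0.9,0,0,0,0],[0,0,0.1,0,0,0,-1],[0,0,0,0,0,0,-1],[0,0,0,0,0,0,-1],[0,0,0,0,0,0,-1],[0,0,0,0,0,0,-1]]' 60
python3 -c "
from h import *
plan(425.4,81.2,4,-56.5); print(env.read_state()['force'])"
```

```text
clock: 3.9
tool_pos: [425.6, 81.2, 3.1]
tcp_rot: [0.881, -0.474, 0.002, -0.001]
force: [0.6, 0.3, 0.4]
gripper_width: -0.001
at [425.6  81.2   3.1] yaw -56.5 turn rz -0.001 level(tool) [-0.004 -0.003 -0.   ] shift cm [-0.01  0.02 -0.09]
[0.59486279 0.31976819 0.40797254]
```

```bash
python3 -m jog '[[0,0,-4,0,0,0,-1],[0,0,-4,0,0,0,-1],[0,0,0,0,0,0,-1]]' 60
python3 - <<'E'
from h import *
a,d=env.snapshot("wrist"); cv2.imwrite("pics/w2.png",a); np.save("pics/w2.npy",d); print(pose()[0],env.read_state()['gripper_width'])
E
```

```text
clock: 4.28
tool_pos: [425.1, 81.2, 85.2]
tcp_rot: [0.881, -0.474, 0.002, -0.001]
force: [-0.6, -0.4, -0.2]
gripper_width: -0.001
[424.23253901  81.27349625  83.89985153] 0.0005794672055758099
```

View pics/w2.png

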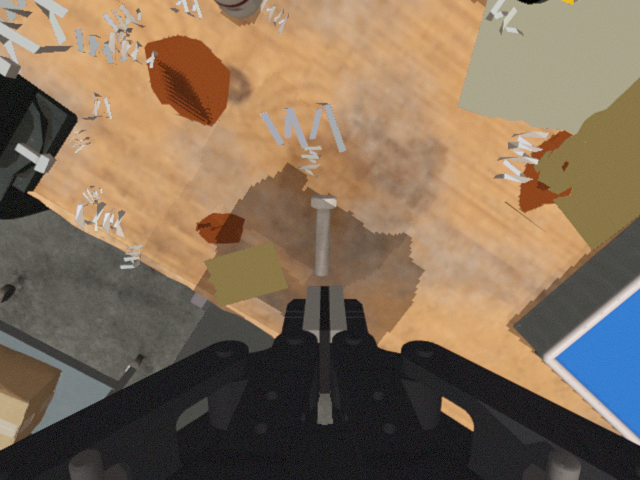

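The fingers shut above or beside bolt B: it still lies at (323,200)–(322,275). I'll measure it again.

```bash
python3 - <<'E'
from h import *
cp=campose("wrist"); d=np.load("pics/w2.npy"); K,o,M,_=cp
P=ray("wrist",[(323,198),(322,275)],9,cp); print(P.round(1), P.mean(0), np.linalg.norm(P[1]-P[0]))
for u,v in((323,203),(323,230),(322,260),(350,230),(300,230),(323,300)):
    z=d[v,u]; print(u,v,z,(o+M@np.array([(u-K[0,2])/K[0,0]*z,-(v-K[1,2])/K[1,1]*z,-z])).round(1))
t=pose()[0]
for X in ([425.4,81.2,9],t):
    q=M.T@(np.array(X)-o); print("px",K[0,2]-K[0,0]*q[0]/q[2],K[1,2]+K[1,1]*q[1]/q[2])
E
```

```text
[[445.8  96.2   9. ]
 [402.4  68.4   9. ]] [424.0932341   82.31483197   9.        ] 51.50859721311197
323 203 243.48811 [444.   95.1  14.7]
323 230 251.66843 [429.   85.1  11.3]
322 260 257.09088 [411.9  74.6  11.3]
350 230 267.2186 [435.7  67.8  -3.8]
300 230 266.92084 [417.2  95.9  -3.5]
323 300 137.97519 [433.7  87.9 127.9]
px 325.0503068096172 236.84751531106593
px 323.8531693547854 282.66415030094765
```

```bash
python3 -m jog '[[0,0,0,0,0,0,0],[0,-1.7,3,0,0,0,0],[0,0,2,0,0,0,0],[0,0,0,0,0,0,0],[0,0,0,0,0,0,0]]' 40
python3 -c "
from h import *
plan(438,91.2,1,-57); print(env.read_state()['force'])"
```

```text
clock: 4.95
tool_pos: [436.9, 90.9, 29.5]
tcp_rot: [0.881, -0.474, -0.002, 0.001]
force: [0.3, 0.6, 0.2]
gripper_width: 0.502
at [436.9  90.9  29.5] yaw -56.6 turn rz 0.007 level(tool) [ 0.004  0.003 -0.   ] shift cm [ 0.04 -0.12  2.85]
[0.30491286 0.63257882 0.22351613]
```

```bash
python3 -m jog '[[0.04,-0.1,1.5,0,0,0,0],[0,0,1.2,0,0,0,0],[0,0,0,0,0,0,0],[0,0,0,0,0,0,0]]' 40
python3 -m jog '[[0,0,0,0,0,0,-1],[0,0,0,0,0,0,-1],[0,0,0,0,0,0,-1]]' 40
python3 -m jog '[[0,0,0,0,0,0,-1],[0,0,0,0,0,0,-1]]' 40
```

```text
clock: 5.45
tool_pos: [438.8, 90.9, 3.5]
tcp_rot: [0.881, -0.474, -0.001, 0.001]
force: [-0.2, 0.5, 1.3]
gripper_width: 0.502
clock: 5.82
tool_pos: [439.2, 90.9, 4.4]
tcp_rot: [0.881, -0.474, -0.0, 0.0]
force: [0.2, -0.5, -0.0]
gripper_width: -0.004
clock: 6.08
tool_pos: [439.3, 90.9, 4.5]
tcp_rot: [0.881, -0.474, -0.0, 0.0]
force: [-0.6, -0.7, -0.3]
gripper_width: -0.001
```

```bash
python3 - <<'E'
from h import *
a,d=env.snapshot("wrist"); np.save("pics/w3.npy",d); print(pose()[0],env.read_state()['gripper_width'])
s,_=env.snapshot("scene"); 
c=cv2.resize(s[230:350,290:450],None,fx=3,fy=3,interpolation=cv2.INTER_CUBIC)
w=cv2.resize(a[150:390,230:430],None,fx=1.5,fy=1.5); H=np.zeros((360,780,3),np.uint8); H[:,:480]=c; H[:,480:]=w; cv2.imwrite("pics/c3.png",H)
E
```

```text
[439.27894073  90.90056515   4.47018918] 0.0031277584469577417
```

View pics/c3.png

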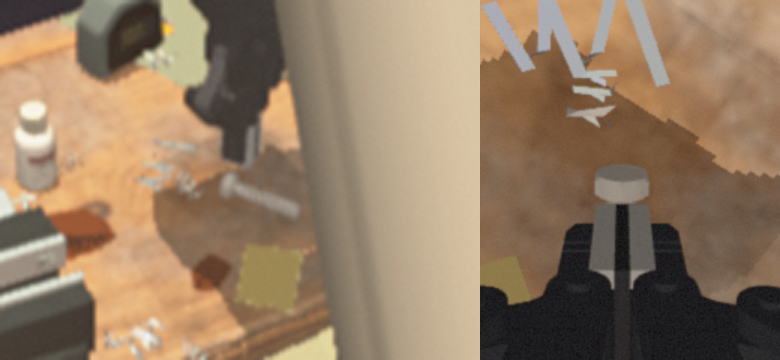

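```bash
python3 - <<'E'
from h import *
t,r=pose()
def px(n,X):
    K,o,q,_=campose(n); M=R.from_quat(q).as_matrix() if np.shape(q)==(4,) else q
    c=M.T@(np.array(X)-o); return (K[0,2]-K[0,0]*c[0]/c[2]).round(1),(K[1,2]+K[1,1]*c[1]/c[2]).round(1)
for n in("scene","wrist"):
    print(n,"tcp",px(n,t),"tcp+20",px(n,t+[0,0,20]),"head",px(n,[445,95.5,9]),"end",px(n,[403,68.5,9]),"bottle",px(n,[518,198,60]))
print("tip scene ray z=4.5",ray("scene",[(370,284)],4.5),ray("scene",[(370,284)],20))
print("head scene",ray("scene",[(366,292)],9),"tail",ray("scene",[(290+295/3,230+210/3)],9))
d=np.load("pics/w3.npy"); print(d[273,325],d[290,325],d[200,325], d[287,310:340:5])
E
```

```text
scene tcp (np.float64(369.4), np.float64(293.2)) tcp+20 (np.float64(369.9), np.float64(285.7)) head (np.float64(366.0), np.float64(290.5)) end (np.float64(389.3), np.float64(299.3)) bottle (np.float64(302.1), np.float64(265.2))
wrist tcp (np.float64(323.9), np.float64(282.7)) tcp+20 (np.float64(323.8), np.float64(301.2)) head (np.float64(322.3), np.float64(271.3)) end (np.float64(321.1), np.float64(368.7)) bottle (np.float64(133.5), np.float64(-109.3))
tip scene ray z=4.5 [[461.81323248  75.55843329   4.5       ]] [[447.48714029  85.27721761  20.        ]]
head scene [[441.3496114   97.60503577   9.        ]] tail [[402.2367848  71.3029423   9.       ]]
169.39998 144.65427 179.73077 [147.22746 148.22432 147.42754 147.4315  148.4848  148.60025]
```

Both views show the real fingertips about 20 mm above where the TCP reads, so the fingers shut above the bolt. I'll feel downward in small steps and watch the force.

```bash
python3 -m jog '[[0,0,0,0,0,0,-0.3],[0,0,0,0,0,0,-0.3],[0,0,0.5,0,0,0,-0.3],[0,0,0,0,0,0,-0.3]]' 40
python3 -m jog '[[0,0,0.4,0,0,0,-0.3],[0,0,0,0,0,0,-0.3]]' 40
python3 -m jog '[[0,0,0.3,0,0,0,-0.3],[0,0,0,0,0,0,-0.3]]' 40
```

```text
clock: 6.68
tool_pos: [439.2, 90.9, -1.0]
tcp_rot: [0.881, -0.474, -0.0, 0.0]
force: [0.4, -0.2, -0.3]
gripper_width: 0.349
clock: 6.92
tool_pos: [439.1, 90.9, -5.4]
tcp_rot: [0.881, -0.474, -0.0, 0.0]
force: [-0.6, 0.4, -0.3]
gripper_width: 0.351
clock: 7.18
tool_pos: [439.1, 90.9, -8.6]
tcp_rot: [0.881, -0.474, -0.0, 0.0]
force: [0.6, -0.2, -0.9]
gripper_width: 0.351
```

```bash
python3 -m jog '[[0,0,0.3,0,0,0,-0.3],[0,0,0,0,0,0,-0.3]]' 40
python3 -m jog '[[0,0,0,0,0,0,-1],[0,0,0,0,0,0,-1],[0,0,0,0,0,0,-1],[0,0,0,0,0,0,-1]]' 40
```

```text
clock: 7.42
tool_pos: [439.2, 90.9, -11.8]
tcp_rot: [0.881, -0.474, -0.0, 0.0]
force: [0.2, 1.0, -0.5]
gripper_width: 0.351
clock: 7.92
tool_pos: [438.7, 92.6, -8.5]
tcp_rot: [0.88, -0.474, -0.0, -0.001]
force: [-0.7, 1.5, 2.5]
gripper_width: 0.003
```

```bash
python3 - <<'E'
from h import *
a,d=env.snapshot("wrist"); np.save("pics/w4.npy",d); print(pose()[0],env.read_state()['gripper_width'])
s,_=env.snapshot("scene"); 
c=cv2.resize(s[240:330,310:430],None,fx=4,fy=4,interpolation=cv2.INTER_CUBIC)
w=cv2.resize(a[150:390,230:430],None,fx=1.5,fy=1.5); H=np.zeros((360,780,3),np.uint8); H[:,:480]=c; H[:,480:]=w; cv2.imwrite("pics/c4.png",H)
E
```

```text
[438.73069082  92.53919252  -8.57958244] 0.0012326192232113885
```

View pics/c4.png

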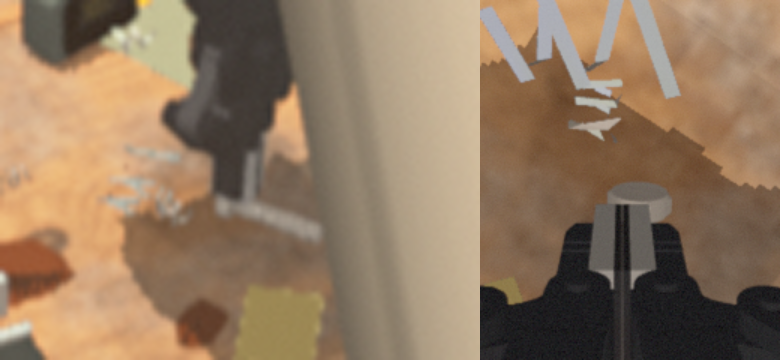

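The fingertips now rest on top of the bolt with the TCP reading -8.6, so the real tips are about 20+ mm above the reading. I'll lift, re-measure the bolt by depth and go deeper.

```bash
cat >> h.py <<'E'
def bolt_wrist(x,y,rad=45):
    """bolt by depth: points 4..25 mm above local bench within rad of (x,y), wrist view"""
    K,o,M,_=campose("wrist"); a,d=env.snapshot("wrist"); v,u=np.mgrid[0:480,0:640]
    P=(np.stack([(u-K[0,2])/K[0,0]*d,-(v-K[1,2])/K[1,1]*d,-d],-1).reshape(-1,3)@M.T+o)
    a=a.reshape(-1,3); near=(np.hypot(P[:,0]-x,P[:,1]-y)<rad)&(P[:,2]<30)&(P[:,2]>-15); b=np.median(P[near,2])
    S=cv2.cvtColor(a[None],cv2.COLOR_BGR2HSV)[0]
    m=near&(P[:,2]>b+6)&(P[:,2]<b+25)
    m=blob(m.reshape(480,640)).ravel(); Q=P[m]; print("bench",b.round(1),"n",m.sum(),"ztop",np.percentile(Q[:,2],[50,98]).round(1)); c,s,ax=rect(Q); print("bolt",c,s,"axis",ax,"px",np.c_[u.ravel()[m],v.ravel()[m]].mean(0).round(0))
    e=np.array([np.cos(np.radians(ax)),np.sin(np.radians(ax))]); k=(Q[:,:2]-c)@e; hi=Q[:,2]>b+15; print("head dir",np.sign(k[hi].mean()),e.round(2))
    return a.reshape(480,640,3),c,ax
E
python3 -m jog '[[0,0,-5,0,0,0,0],[0,0,-4,0,0,0,0],[0,0,0,0,0,0,0],[0,0,0,0,0,0,0]]' 40
python3 - <<'E'
from h import *
a,c,ax=bolt_wrist(424,82); plan(c[0],c[1],-16,ax+90)
E
```

```text
clock: 8.52
tool_pos: [438.7, 92.0, 82.5]
tcp_rot: [0.88, -0.474, -0.001, -0.001]
force: [0.2, -0.1, -0.4]
gripper_width: 0.501
bench -2.0 n 1224 ztop [11.4 16. ]
bolt [425.6  82. ] [52.8 15.3] axis 32.3 px [326. 258.]
head dir 1.0 [0.85 0.53]
at [438.8  92.   82.5] yaw -56.6 turn rz 0.019 level(tool) [-0.     0.002  0.   ] shift cm [0.17 1.65 9.85]
```

```bash
python3 -m jog '[[0.17,1.05,4,0,0,0.019,-0.2],[0,0,3,0,0,0,-0.2],[0,0,2,0,0,0,-0.2],[0,0,0,0,0,0,-0.2],[0,0,0,0,0,0,-0.2]]' 40
python3 -c "
from h import *
plan(431,85.5,-19,-57.7)"
```

```text
clock: 9.2
tool_pos: [429.0, 84.8, -13.1]
tcp_rot: [0.876, -0.483, -0.004, 0.001]
force: [-0.2, -1.3, 1.3]
gripper_width: 0.401
at [429.   84.8 -13.1] yaw -57.8 turn rz -0.001 level(tool) [0.005 0.006 0.   ] shift cm [ 0.05 -0.21  0.59]
```

```bash
python3 -m jog '[[0.05,-0.1,0.5,0.005,0.006,0,-0.2],[0,0,0,0,0,0,-0.2]]' 40
python3 -m jog '[[0,0,0.2,0,0,0,-0.2],[0,0,0,0,0,0,-0.2]]' 40
python3 -m jog '[[0,0,0,0,0,0,-0.7],[0,0,0,0,0,0,-1],[0,0,0,0,0,0,-1],[0,0,0,0,0,0,-1]]' 40
```

```text
clock: 9.45
tool_pos: [430.7, 84.9, -17.5]
tcp_rot: [0.876, -0.483, 0.001, -0.001]
force: [-0.1, 0.5, 0.2]
gripper_width: 0.404
clock: 9.7
tool_pos: [431.0, 84.9, -19.2]
tcp_rot: [0.876, -0.483, 0.002, -0.001]
force: [-1.0, 0.8, 0.3]
gripper_width: 0.398
clock: 10.2
tool_pos: [431.1, 84.9, -18.9]
tcp_rot: [0.876, -0.483, 0.002, -0.001]
force: [-0.3, -0.8, -0.2]
gripper_width: 0.172
```

Gripped: opening 0.17 ≈ 15 mm, which matches the bolt. Now I'll lift and carry it to the blue bin.

```bash
python3 -m jog '[[0,0,-2,0,0,0,-1],[0,0,-5,0,0,0,-1],[0,0,-6,0,0,0,-1],[0,0,-5,0,0,-0.17,-1],[0,0,0,0,0,-0.17,-1],[0,0,0,0,0,-0.17,-1],[0,0,0,0,0,-0.17,-1],[0,0,0,0,0,-0.17,-1],[0,0,0,0,0,0,-1]]' 40
python3 -c "
from h import *
ex=np.array([.987,-.16]);ey=np.array([.16,.987]);c=np.array([551,-179])
p=c-68*ex-35*ey; print(p); plan(*p,150,-9.2)"
```

```text
clock: 11.32
tool_pos: [429.6, 85.0, 166.7]
tcp_rot: [0.998, -0.066, 0.001, -0.0]
force: [0.4, 0.3, -0.2]
gripper_width: 0.172
[ 478.284 -202.665]
at [429.6  85.  166.7] yaw -7.6 turn rz 0.028 level(tool) [-0.    -0.003 -0.   ] shift cm [ 9.4  27.62  1.68]
```

```bash
python3 -m jog '[[0,0,0,0,0,0.028,-1],[1.88,5.52,0,0,0,0,-1],[1.88,5.52,0,0,0,0,-1],[1.88,5.52,0,0,0,0,-1],[1.88,5.52,0,0,0,0,-1],[1.88,5.52,0,0,0,0,-1],[0,0,0,0,0,0,-1],[0,0,0,0,0,0,-1],[0,0,0,0,0,0,-1]]' 40
python3 - <<'E'
from h import *
a,d=env.snapshot("wrist"); cv2.imwrite("pics/w5.png",a)
ex=np.array([.987,-.16]);ey=np.array([.16,.987]);c=np.array([551,-179])
p=c-68*ex-35*ey; plan(*p,5,-9.2)
E
```

```text
clock: 12.45
tool_pos: [475.8, -210.4, 165.8]
tcp_rot: [0.996, -0.095, 0.001, -0.001]
force: [0.4, 0.1, -1.0]
gripper_width: 0.166
at [ 475.8 -210.2  165.8] yaw -10.8 turn rz -0.028 level(tool) [-0.002 -0.002 -0.   ] shift cm [ 0.08 -0.76 16.09]
```

View pics/w5.png

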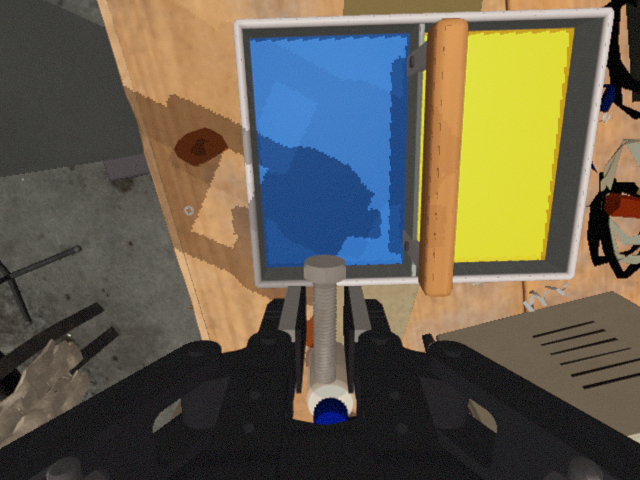

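Bolt B is held level with its head up-image, and the caddy rim corners are near (237,20), (612,11), (576,276) and (258,286). I'll check the caddy pose against these.

```bash
python3 - <<'E'
from h import *
P=ray("wrist",[(237,20),(612,11),(576,276),(258,286)],46)[:,:2]; print(P.round(0),P.mean(0).round(1),[np.linalg.norm(P[i]-P[i-1]).round(0) for i in range(4)])
for i,j in((0,1),(3,2)): e=P[j]-P[i]; print(np.degrees(np.arctan2(e[1],e[0])).round(1))
E
python3 -m jog '[[0.08,-0.76,4,0,0,-0.028,-1],[0,0,5,0,0,0,-1],[0,0,4,0,0,0,-1],[0,0,1.5,0,0,0,-1],[0,0,0,0,0,0,-1],[0,0,0,0,0,0,-1]]' 40
python3 -c "
from h import *
plan(478.3,-202.7,3,-9.2)"
```

```text
[[ 446.  -65.]
 [ 689. -106.]
 [ 663. -290.]
 [ 416. -252.]] [ 553.4 -178.5] [np.float64(189.0), np.float64(247.0), np.float64(186.0), np.float64(250.0)]
-9.5
-8.9
clock: 13.25
tool_pos: [480.5, -198.2, 19.8]
tcp_rot: [0.997, -0.078, 0.004, 0.001]
force: [-0.0, -0.3, 0.4]
gripper_width: 0.168
at [ 480.5 -198.2   19.8] yaw -8.9 turn rz 0.005 level(tool) [ 0.001 -0.008 -0.   ] shift cm [-0.16  0.48  1.68]
```

```bash
python3 -m jog '[[-0.16,0.3,1.2,0,-0.008,0,-1],[0,0,0.4,0,0,0,-1],[0,0,0,0,0,0,-1],[0,0,0,0,0,0,-0.2],[0,0,0,0,0,0,-0.2],[0,0,-2,0,0,0,-0.2],[0,0,-5,0,0,0,-0.2],[0,0,-5,0,0,0,-0.2],[0,0,-3,0,0,0,-0.2],[0,0,0,0,0,0,0],[0,0,0,0,0,0,0]]' 40
python3 - <<'E'
from h import *
cp=campose("wrist"); a,d=env.snapshot("wrist"); cv2.imwrite("pics/w6.png",a)
t,_=env.snapshot("top"); h,s,v=cv2.split(cv2.cvtColor(t,cv2.COLOR_BGR2HSV))
plan(534,424,160,97); plan(518,198,160,0); print(pose()[0])
E
```

```text
clock: 14.62
tool_pos: [480.0, -201.6, 159.2]
tcp_rot: [0.997, -0.078, 0.002, 0.002]
force: [-0.9, -0.6, 0.5]
gripper_width: 0.501
at [ 479.9 -201.5  159. ] yaw -8.9 turn rz 1.293 level(tool) [ 0.002 -0.004  0.   ] shift cm [-61.43 -13.    -0.26]
at [ 479.9 -201.5  159. ] yaw -8.9 turn rz -0.156 level(tool) [ 0.002 -0.004  0.   ] shift cm [  3.81 -39.95  -0.2 ]
[ 479.87762643 -201.53712358  159.00174678]
```

```bash
python3 -m jog '[[0.6,-5.7,0,0,0,0,0.5],[0.55,-5.7,0,0,0,0,0.5],[0.55,-5.7,0,0,0,0,0.5],[0.55,-5.7,0,0,0,0,0.5],[0.55,-5.7,0,0,0,0,0.5],[0.5,-5.7,0,0,0,0,0.5],[0.5,-4.5,0,0,0,-0.15,0.3],[0,0,0,0,0,0,0.3],[0,0,0,0,0,0,0.3],[0,0,0,0,0,0,0.3]]' 30
python3 - <<'E'
from h import *
cp=campose("wrist"); K,o,M,_=cp; t=pose()[0]; a,d=env.snapshot("wrist"); cv2.imwrite("pics/w7.png",a)
v,u=np.mgrid[0:480,0:640]; P=np.stack([(u-K[0,2])/K[0,0]*d,-(v-K[1,2])/K[1,1]*d,-d],-1).reshape(-1,3)@M.T+o
m=(np.hypot(P[:,0]-518,P[:,1]-198)<35)&(P[:,2]>5)&(P[:,2]<75)
m=blob(m.reshape(480,640)).ravel(); Q=P[m]; print(m.sum(),np.percentile(Q[:,2],[2,50,98]).round(0))
cap=Q[Q[:,2]>Q[:,2].max()-6]; print("cap",cap.mean(0).round(1),rect(cap)); 
b=Q[(Q[:,2]<45)]; print("body",rect(b))
# second estimate by triangulation with top view cap center
c=cap[:,:2].mean(0); plan(c[0],c[1],-5,0)
E
```

```text
clock: 15.98
tool_pos: [578.6, 184.7, 146.9]
tcp_rot: [1.0, -0.004, -0.007, 0.001]
force: [-0.2, -0.4, 0.3]
gripper_width: 0.649
1430 [ 9. 41. 60.]
cap [519.1 200.8  58.3] (array([518.9, 201. ]), array([16.5, 16.3]), np.float32(84.4))
body (array([520.2, 201.7]), array([23.5, 26.6]), np.float32(131.9))
at [578.6 184.5 146.9] yaw -0.4 turn rz -0.008 level(tool) [ 0.002  0.013 -0.   ] shift cm [-5.75 -1.66 15.27]
```

View pics/w7.png

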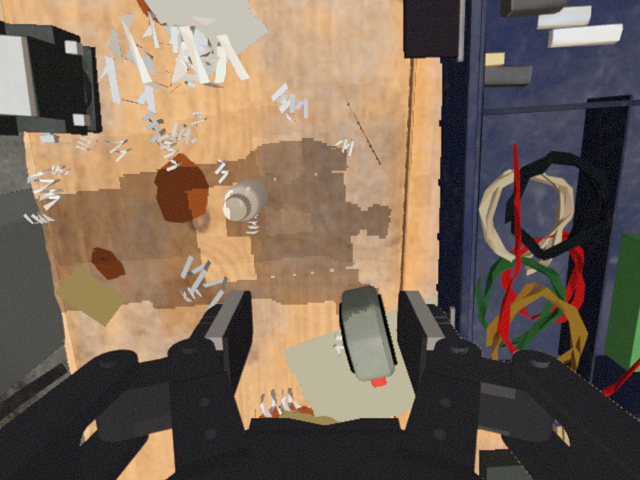

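The bottle is at (245,200) px, which gives (519,201) with its cap at 58 mm, as it should be. The tape sits close by at (367,335).

```bash
python3 -m jog '[[-5.75,-1.6,0,0,0.013,0,0.3],[0,0,2,0,0,0,0.3],[0,0,0,0,0,0,0.3],[0,0,0,0,0,0,0.3]]' 30
python3 -c "
from h import *
plan(519.3,201,-5,0)"
```

```text
clock: 16.52
tool_pos: [520.4, 198.1, 128.3]
tcp_rot: [1.0, -0.007, 0.001, 0.001]
force: [-0.8, -0.1, 0.1]
gripper_width: 0.65
at [520.4 198.1 128.3] yaw -0.8 turn rz -0.014 level(tool) [ 0.002 -0.002  0.   ] shift cm [-0.13 -0.31 13.32]
```

```bash
python3 -m jog '[[-0.13,-0.31,3,0,0,0,0.3],[0,0,4,0,0,0,0.3],[0,0,4,0,0,0,0.3],[0,0,1.2,0,0,0,0.3],[0,0,0,0,0,0,0.2],[0,0,0.5,0,0,0,0]]' 30
python3 -c "
from h import *
plan(519.3,201,-5,0)"
python3 -m jog '[[0,0,0,0,0,0,-0.3],[0,0,0,0,0,0,-0.6],[0,0,0,0,0,0,-1],[0,0,0,0,0,0,-1],[0,0,0,0,0,0,-1]]' 30
```

```text
clock: 17.27
tool_pos: [526.6, 200.1, 4.0]
tcp_rot: [1.0, -0.009, 0.007, -0.0]
force: [-0.2, -0.1, 1.1]
gripper_width: 0.497
at [526.6 200.1   4. ] yaw -1.1 turn rz -0.018 level(tool) [-0.    -0.014  0.   ] shift cm [-0.75 -0.09  0.89]
clock: 17.9
tool_pos: [527.7, 200.3, 6.2]
tcp_rot: [1.0, -0.009, 0.009, -0.0]
force: [0.0, -0.8, -0.5]
gripper_width: 0.329
```

```bash
python3 -m jog '[[0,0,-2,0,-0.01,0,-1],[0,0,-5,0,-0.008,0,-1],[0,0,-5,0,0,0,-1],[0,0,-4,0,0,0.14,-1],[0,0,0,0,0,0,-1],[0,0,0,0,0,0,-1]]' 30
python3 -c "
from h import *
plan(617,-190,165,-9.2)"
```

```text
clock: 18.65
tool_pos: [526.1, 199.9, 169.7]
tcp_rot: [0.997, -0.08, -0.002, -0.0]
force: [-0.3, 0.5, -0.3]
gripper_width: 0.332
at [526.1 199.9 169.7] yaw -9.2 turn rz -0.001 level(tool) [0.    0.004 0.   ] shift cm [15.21 37.04  0.41]
```

```bash
python3 -m jog '[[2.1,5.2,0,0,0,0,-1],[2.1,5.2,0,0,0,0,-1],[2.1,5.2,0,0,0,0,-1],[2.1,5.2,0,0,0,0,-1],[2.1,5.2,0,0,0,0,-1],[2.1,5.2,0,0,0,0,-1],[2,4,0,0,0,0,-1],[0,0,0,0,0,0,-1],[0,0,0,0,0,0,-1],[0,0,0,0,0,0,-1]]' 30
python3 -c "
from h import *
plan(617,-190,20,-9.2)"
```

```text
clock: 19.9
tool_pos: [612.7, -178.9, 152.6]
tcp_rot: [0.997, -0.074, -0.014, -0.004]
force: [-0.2, 0.1, -0.3]
gripper_width: 0.332
at [ 612.7 -178.9  152.6] yaw -8.5 turn rz 0.012 level(tool) [-0.005  0.029  0.   ] shift cm [ 0.98  1.09 13.23]
```

```bash
python3 -m jog '[[0.98,1.0,1,-0.005,0.029,0.012,-1],[0,0,0,0,0,0,-1],[0,0,4,0,0,0,-1],[0,0,4,0,0,0,-1],[0,0,0,0,0,0,-1],[0,0,0,0,0,0,-1]]' 30
python3 -c "
from h import *
plan(617,-190,20,-9.2)"
```

```text
clock: 20.65
tool_pos: [622.0, -184.6, 65.4]
tcp_rot: [0.997, -0.076, 0.002, 0.001]
force: [0.8, -0.2, 0.3]
gripper_width: 0.333
at [ 622.  -184.6   65.4] yaw -8.8 turn rz 0.008 level(tool) [ 0.001 -0.005  0.   ] shift cm [-0.43  0.61  4.53]
```

```bash
python3 -m jog '[[-0.4,0.5,1,0,0,0,-1],[0,0,1.5,0,-0.005,0,-1],[0,0,1,0,0,0,-1],[0,0,0.5,0,0,0,-1],[0,0,0,0,0,0,-1],[0,0,0,0,0,0,-1]]' 30
python3 -c "
from h import *
plan(617,-190,20,-9.2)"
```

```text
clock: 21.4
tool_pos: [618.3, -189.8, 25.7]
tcp_rot: [0.997, -0.076, 0.002, 0.001]
force: [-0.1, 0.3, -1.2]
gripper_width: 0.327
at [ 618.3 -189.8   25.7] yaw -8.7 turn rz 0.008 level(tool) [ 0.003 -0.003 -0.   ] shift cm [-0.12  0.04  0.57]
```

```bash
python3 -m jog '[[0,0,0.4,0,0,0,-1],[0,0,0,0,0,0,-1]]' 30
python3 -m jog '[[0,0,0.2,0,0,0,-1],[0,0,0,0,0,0,-1]]' 30
```

```text
clock: 21.65
tool_pos: [618.5, -189.8, 21.8]
tcp_rot: [0.997, -0.076, 0.002, 0.002]
force: [0.1, -0.3, -0.3]
gripper_width: 0.333
clock: 21.9
tool_pos: [618.6, -189.8, 19.9]
tcp_rot: [0.997, -0.076, 0.002, 0.002]
force: [-0.7, 0.3, -0.5]
gripper_width: 0.331
```

```bash
python3 -m jog '[[0,0,0.1,0,0,0,-0.3],[0,0,0,0,0,0,-0.15],[0,0,0,0,0,0,0],[0,0,0,0,0,0,0],[0,0,-2,0,0,0,0],[0,0,-4,0,0,0,0],[0,0,-5,0,0,0,0],[0,0,-4,0,0,0,0],[0,0,0,0,0,0,0],[0,0,0,0,0,0,0]]' 30
python3 - <<'E'
from h import *
a,d=env.snapshot("top"); b,_=env.snapshot("scene"); 
H=np.zeros((440,790,3),np.uint8); H[:,:390]=cv2.resize(a[150:303,424:560],(390,440)); H[:,390:]=cv2.resize(b[150:290,360:487],(400,440)); cv2.imwrite("pics/c8.png",H)
plan(534,424,165,97); 
E
```

```text
clock: 23.15
tool_pos: [617.1, -189.1, 172.4]
tcp_rot: [0.997, -0.076, 0.001, 0.001]
force: [-0.2, 0.3, -0.8]
gripper_width: 0.498
at [ 617.2 -189.1  172.3] yaw -8.7 turn rz 1.296 level(tool) [ 0.002 -0.002  0.   ] shift cm [-61.87   0.79   0.58]
```

```bash
python3 -m jog '[[0,0,0,0,0,0.165,0],[0,0,0,0,0,0.165,0],[0,0,0,0,0,0.165,0],[0,0,0,0,0,0.165,0],[0,0,0,0,0,0.165,0],[0,0,0,0,0,0.165,0],[0,0,0,0,0,0.165,0],[0,0,0,0,0,0.14,0],[-6,0.1,0,0,0,0,0],[-6,0.1,0,0,0,0,0],[-6,0.1,0,0,0,0,0],[-6,0.1,0,0,0,0,0],[-6,0.1,0,0,0,0,0],[-6,0.1,0,0,0,0,0],[-6,0.1,0,0,0,0,0],[-6,0.1,0,0,0,0,0],[-6,0.1,0,0,0,0,0],[-5,0,0,0,0,0,0]]' 40
python3 -m jog '[[0,0,0,0,0,0,0],[0,0,0,0,0,0,0],[0,0,0,0,0,0,0]]' 40
python3 -c "
from h import *
plan(534,424,90,97);a,d=env.snapshot('top'); b,_=env.snapshot('scene')
H=np.zeros((440,790,3),np.uint8); H[:,:390]=cv2.resize(a[150:303,424:560],(390,440)); H[:,390:]=cv2.resize(b[150:290,360:487],(400,440)); cv2.imwrite('pics/c8.png',H)"
```

```text
clock: 25.5
tool_pos: [555.1, 413.9, 154.7]
tcp_rot: [0.732, -0.681, -0.015, 0.01]
force: [0.8, -0.9, 0.5]
gripper_width: 0.5
clock: 25.88
tool_pos: [553.5, 415.6, 151.0]
tcp_rot: [0.733, -0.68, -0.015, 0.013]
force: [-0.3, 0.4, -0.2]
gripper_width: 0.497
at [553.5 415.6 151. ] yaw -85.7 turn rz -0.048 level(tool) [ 0.04   0.005 -0.   ] shift cm [-1.03  1.59  6.18]
```

View pics/c8.png

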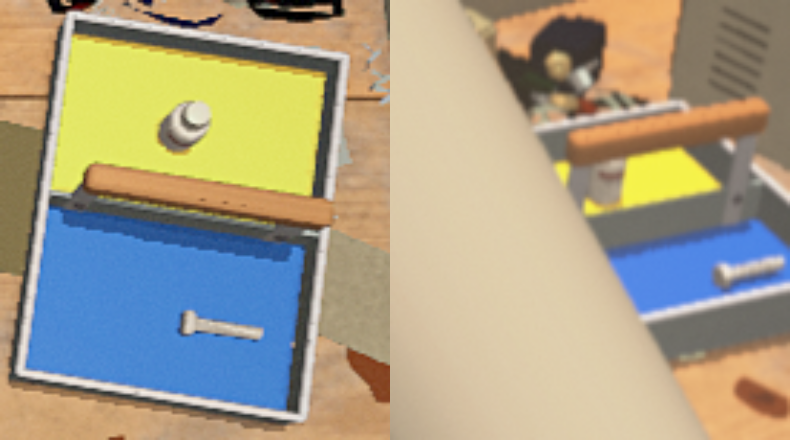

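Bolt B lies in the blue bin at (222,325) and the bottle stands in the yellow bin at (185,125). Next is bolt A.

```bash
python3 -m jog '[[-1,1.5,2,0.04,0.005,-0.048,0],[0,0,0,0,0,0,0],[0,0,2.5,0,0,0,0],[0,0,0,0,0,0,0],[0,0,0,0,0,0,0]]' 40
python3 - <<'E'
from h import *
a,c,ax=bolt_wrist(534,424); plan(c[0],c[1],-19,ax+90); cv2.imwrite("pics/w9.png",a)
E
```

```text
clock: 26.6
tool_pos: [541.3, 421.5, 110.3]
tcp_rot: [0.747, -0.665, 0.001, -0.004]
force: [0.6, -0.4, 0.7]
gripper_width: 0.496
bench -2.0 n 1049 ztop [11.3 16. ]
bolt [535.9 424.3] [52.5 15.3] axis 6.5 px [319. 239.]
head dir -1.0 [0.99 0.11]
at [541.1 421.4 110. ] yaw -83.4 turn rz 0.003 level(tool) [-0.007  0.003  0.   ] shift cm [-0.31  0.57 12.9 ]
```

```bash
python3 -m jog '[[-0.3,1.0,3,-0.007,0.003,0,-0.1],[0,0,4,0,0,0,-0.2],[0,0,3,0,0,0,-0.2],[0,0,0,0,0,0,-0.2],[0,0,0,0,0,0,-0.2]]' 40
python3 -c "
from h import *
plan(531,423.8,-19,-83.5)"
```

```text
clock: 27.28
tool_pos: [535.4, 424.6, 14.6]
tcp_rot: [0.746, -0.666, 0.002, -0.005]
force: [0.9, 0.0, -0.1]
gripper_width: 0.403
at [535.4 424.6  14.6] yaw -83.5 turn rz 0.001 level(tool) [-0.01   0.004  0.   ] shift cm [0.04 0.48 3.35]
```

```bash
python3 -m jog '[[0,0.4,1.5,-0.01,0,0,-0.2],[0,0,1.2,0,0,0,-0.2],[0,0,0,0,0,0,-0.2],[0,0,0,0,0,0,-0.2]]' 40
python3 -c "
from h import *
plan(531,423.8,-19,-83.5)"
```

```text
clock: 27.78
tool_pos: [532.5, 424.9, -11.5]
tcp_rot: [0.746, -0.666, -0.001, -0.003]
force: [-0.1, -0.1, 0.6]
gripper_width: 0.401
at [532.5 424.9 -11.5] yaw -83.5 turn rz 0.0 level(tool) [-0.003  0.006 -0.   ] shift cm [0.09 0.17 0.75]
```

```bash
python3 -m jog '[[0.09,0.1,0.45,0,0,0,-0.2],[0,0,0.25,0,0,0,-0.2],[0,0,0,0,0,0,-0.2]]' 40
python3 -m jog '[[0,0,0,0,0,0,-0.7],[0,0,0,0,0,0,-1],[0,0,0,0,0,0,-1],[0,0,0,0,0,0,-1]]' 40
```

```text
clock: 28.15
tool_pos: [531.8, 424.0, -18.5]
tcp_rot: [0.746, -0.666, -0.001, -0.004]
force: [-0.1, 0.4, -0.8]
gripper_width: 0.4
clock: 28.65
tool_pos: [531.9, 424.0, -18.3]
tcp_rot: [0.746, -0.666, -0.001, -0.004]
force: [-0.5, 0.5, -0.2]
gripper_width: 0.166
```

```bash
python3 -m jog '[[0,0,-2,0,0,0,-1],[0,0,-5,0,0,0,-1],[0,0,-6,0,0,0,-1],[0,0,-5,0,0,-0.165,-1],[0,0,0,0,0,-0.165,-1],[0,0,0,0,0,-0.165,-1],[0,0,0,0,0,-0.165,-1],[0,0,0,0,0,-0.165,-1],[0,0,0,0,0,-0.165,-1],[0,0,0,0,0,-0.165,-1],[0,0,0,0,0,-0.14,-1],[0,0,0,0,0,0,-1]]' 40
python3 -c "
from h import *
plan(491,-130.6,165,-9.2)"
```

```text
clock: 30.15
tool_pos: [530.3, 422.1, 166.4]
tcp_rot: [0.998, -0.06, 0.0, -0.003]
force: [-0.4, 0.0, -0.1]
gripper_width: 0.17
at [530.3 422.1 166.4] yaw -6.9 turn rz 0.04 level(tool) [-0.005  0.    -0.   ] shift cm [ 4.96 55.19 -0.14]
```

```bash
python3 -m jog '[[0,0,0,0,0,0.04,-1],[0.5,5.6,0,0,0,0,-1],[0.5,5.6,0,0,0,0,-1],[0.5,5.6,0,0,0,0,-1],[0.5,5.6,0,0,0,0,-1],[0.5,5.6,0,0,0,0,-1],[0.5,5.6,0,0,0,0,-1],[0.5,5.6,0,0,0,0,-1],[0.5,5.6,0,0,0,0,-1],[0.5,5.6,0,0,0,0,-1],[0.3,3,0,0,0,0,-1],[0,0,0,0,0,0,-1],[0,0,0,0,0,0,-1],[0,0,0,0,0,0,-1]]' 40
python3 -c "
from h import *
plan(491,-130.6,5,-9.2)"
```

```text
clock: 31.9
tool_pos: [480.0, -126.8, 163.6]
tcp_rot: [0.995, -0.102, 0.002, -0.002]
force: [0.1, 0.5, 0.3]
gripper_width: 0.174
at [ 480.  -126.8  163.6] yaw -11.7 turn rz -0.044 level(tool) [-0.005 -0.003 -0.   ] shift cm [ 1.09  0.27 15.86]
```

```bash
python3 -m jog '[[1.0,0.27,4,0,0,-0.044,-1],[0,0,4,0,0,0,-1],[0,0,0,0,0,0,-1],[0,0,4,0,0,0,-1],[0,0,0,0,0,0,-1],[0,0,0,0,0,0,-1]]' 40
python3 -c "
from h import *
plan(491,-130.6,3,-9.2)"
```

```text
clock: 32.65
tool_pos: [494.6, -128.5, 47.7]
tcp_rot: [0.997, -0.077, 0.007, -0.0]
force: [-0.6, -1.0, -1.0]
gripper_width: 0.164
at [ 494.6 -128.5   47.7] yaw -8.9 turn rz 0.006 level(tool) [-0.002 -0.014  0.   ] shift cm [-0.38  0.28  4.47]
```

```bash
python3 -m jog '[[-0.38,0.28,1.5,0,-0.014,0,-1],[0,0,1.5,0,0,0,-1],[0,0,1.2,0,0,0,-1],[0,0,0.3,0,0,0,-1],[0,0,0,0,0,0,-1]]' 40
python3 -m jog '[[0,0,0,0,0,0,-0.2],[0,0,0,0,0,0,-0.2],[0,0,0,0,0,0,-0.2],[0,0,-2,0,0,0,-0.2],[0,0,-5,0,0,0,-0.2],[0,0,-5,0,0,0,-0.2],[0,0,-4,0,0,0,0.2],[0,0,0,0,0,0,0.2],[0,0,0,0,0,0,0.2]]' 40
python3 - <<'E'
from h import *
a,d=env.snapshot("wrist"); cv2.imwrite("pics/w10.png",a)
c=np.array([552.5,-179]); plan(*c,150,-9.2)
E
```

```text
clock: 33.28
tool_pos: [491.5, -131.8, 4.2]
tcp_rot: [0.997, -0.077, 0.002, 0.0]
force: [-2.0, 1.1, 0.2]
gripper_width: 0.169
clock: 34.4
tool_pos: [493.0, -132.4, 169.8]
tcp_rot: [0.997, -0.077, 0.004, 0.001]
force: [-1.4, -1.0, 0.2]
gripper_width: 0.6
at [ 493.1 -132.4  169.8] yaw -8.9 turn rz 0.006 level(tool) [ 0.002 -0.009 -0.   ] shift cm [6.59 3.64 2.05]
```

View pics/w10.png

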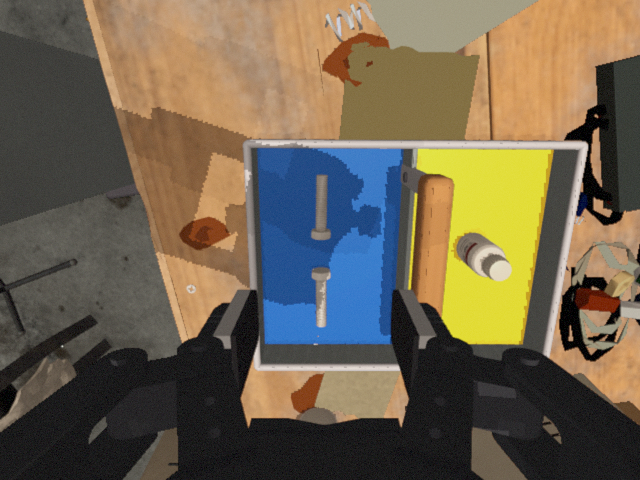

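Both bolts lie in the blue bin at (321,205) and (321,298), and the bottle stands at (485,257). Now I'll measure the grip bar by depth.

```bash
python3 -m jog '[[3,3,0,0,-0.009,0,0.2],[0,0,0,0,0,0,0.2],[0,0,0,0,0,0,0.2]]' 60
python3 - <<'E'
from h import *
a,d=env.snapshot("wrist"); K,o,M,_=campose("wrist")
v,u=np.mgrid[0:480,0:640]; P=np.stack([(u-K[0,2])/K[0,0]*d,-(v-K[1,2])/K[1,1]*d,-d],-1).reshape(-1,3)@M.T+o
h,s,_v=cv2.split(cv2.cvtColor(a,cv2.COLOR_BGR2HSV))
m=((h<18)&(s>90)).ravel()&(P[:,2]>95)&(P[:,2]<130)&(np.hypot(P[:,0]-552,P[:,1]+179)<110); m=blob(m.reshape(480,640)).ravel()
Q=P[m]; T=Q[Q[:,2]>np.percentile(Q[:,2],40)]; print(m.sum(),"z",np.percentile(Q[:,2],[5,50,95]).round(1),"rect",rect(T))
plan(552.5,-179,150,-9.2)
E
```

```text
clock: 34.83
tool_pos: [517.6, -166.4, 166.7]
tcp_rot: [0.997, -0.077, -0.003, -0.001]
force: [0.3, 0.2, 1.0]
gripper_width: 0.602
7298 z [103.8 113.7 115.1] rect (array([ 554.4, -179.1]), array([152.3,  15.4]), np.float32(81.0))
at [ 517.6 -166.5  166.8] yaw -8.8 turn rz 0.007 level(tool) [-0.001  0.006  0.   ] shift cm [3.65 0.68 1.66]
```

```bash
python3 -m jog '[[3.8,0.7,1,0,0.006,0.007,0.2],[0,0,0,0,0,0,0.2],[0,0,0,0,0,0,0.2],[0,0,0,0,0,0,0.2]]' 60
python3 -c "
from h import *
plan(554.2,-179,66,-9.1)"
```

```text
clock: 35.38
tool_pos: [552.9, -177.1, 156.3]
tcp_rot: [0.997, -0.08, -0.001, -0.001]
force: [0.0, -0.4, 0.4]
gripper_width: 0.605
at [ 552.9 -177.1  156.3] yaw -9.1 turn rz -0.001 level(tool) [-0.002  0.002  0.   ] shift cm [0.17 0.18 9.03]
```

```bash
python3 -m jog '[[0.17,0.18,2.5,0,0,0,0.2],[0,0,2.5,0,0,0,0.2],[0,0,2,0,0,0,0.2],[0,0,0,0,0,0,0.2],[0,0,0,0,0,0,0.2]]' 60
python3 -c "
from h import *
plan(554.2,-179,66,-9.1)"
```

```text
clock: 36.0
tool_pos: [553.3, -178.4, 88.0]
tcp_rot: [0.997, -0.08, 0.001, 0.0]
force: [0.8, -0.1, 0.3]
gripper_width: 0.597
at [ 553.3 -178.4   88. ] yaw -9.1 turn rz -0.0 level(tool) [ 0.    -0.003  0.   ] shift cm [0.09 0.04 2.2 ]
```

```bash
python3 -m jog '[[0.09,0,1.2,0,-0.003,0,0.2],[0,0,0.9,0,0,0,0],[0,0,0,0,0,0,-0.3],[0,0,0,0,0,0,-0.3],[0,0,0,0,0,0,-0.3]]' 100
python3 -m jog '[[0,0,0,0,0,0,-0.5],[0,0,0,0,0,0,-0.6],[0,0,0,0,0,0,-1],[0,0,0,0,0,0,-1],[0,0,0,0,0,0,-1]]' 100
python3 -c "
from h import *
plan(554.2,-179,66,-9.1)"
```

```text
clock: 36.62
tool_pos: [554.9, -178.9, 67.3]
tcp_rot: [0.997, -0.079, 0.001, 0.001]
force: [0.1, -0.1, 0.2]
gripper_width: 0.348
clock: 37.25
tool_pos: [554.6, -178.8, 67.9]
tcp_rot: [0.997, -0.079, 0.001, 0.001]
force: [-1.1, 0.4, 1.8]
gripper_width: 0.183
at [ 554.6 -178.8   67.9] yaw -9.1 turn rz -0.0 level(tool) [ 0.001 -0.002 -0.   ] shift cm [-0.04  0.02  0.19]
```

Width 0.18 is about the bar's (the 16 mm bolts read 0.17). I'll lift gently.

```bash
python3 -m jog '[[0,0,-0.3,0,0,0,-1],[0,0,-0.5,0,0,0,-1],[0,0,-0.7,0,0,0,-1],[0,0,-0.7,0,0,0,-1],[0,0,-0.5,0,0,0,-1],[0,0,0,0,0,0,-1],[0,0,0,0,0,0,-1]]' 100
python3 -c "
from h import *
plan(554,-179,218,-9.1); s=env.read_state(); print(s['force'],s['moment'])"
```

```text
clock: 38.12
tool_pos: [553.9, -178.2, 94.8]
tcp_rot: [0.997, -0.079, -0.001, -0.0]
force: [-0.0, -0.1, -5.1]
gripper_width: 0.185
at [ 553.9 -178.2   94.8] yaw -9.1 turn rz -0.0 level(tool) [-0.     0.001 -0.   ] shift cm [ 1.000e-02  7.000e-02 -1.232e+01]
[-0.00752945 -0.11521265 -5.13434834] [ 0.02190402 -0.08139267  0.0584926 ]
```

```bash
python3 -m jog '[[0,0,-0.5,0,0,0,-1],[0,0,-1,0,0,0,-1],[0,0,-1.2,0,0,0,-1],[0,0,-1.2,0,0,0,-1],[0,0,-1.2,0,0,0,-1],[0,0,-1.2,0,0,0,-1],[0,0,-1.2,0,0,0,-1],[0,0,-1.2,0,0,0,-1],[0,0,-1,0,0,0,-1],[0,0,-0.8,0,0,0,-1],[0,0,-0.5,0,0,0,-1],[0,0,-0.3,0,0,0,-1],[0,0,0,0,0,0,-1],[0,0,0,0,0,0,-1],[0,0,0,0,0,0,-1],[0,0,0,0,0,0,-1],[0,0,0,0,0,0,-1]]' 100
python3 - <<'E'
from h import *
plan(554,-179,218,-9.1); s=env.read_state(); print(s['force'],s['gripper_width'],abs(s['joint_velocities']).max())
K,o,q,_=campose("top"); M=R.from_quat(q).as_matrix(); a,d=env.snapshot("top"); b,_=env.snapshot("scene"); w,_=env.snapshot("wrist")
v,u=np.mgrid[0:480,0:640]; P=np.stack([(u-K[0,2])/K[0,0]*d,-(v-K[1,2])/K[1,1]*d,-d],-1).reshape(-1,3)@M.T+o
h,S,V=cv2.split(cv2.cvtColor(a,cv2.COLOR_BGR2HSV))
for n,m in(("blue",(h>95)&(h<125)&(S>120)&(V>80)),("yellow",(h>22)&(h<35)&(S>150))):
    Q=P[m.ravel()&(np.hypot(P[:,0]-552,P[:,1]+179)<160)&(P[:,2]>60)]
    A=np.c_[Q[:,:2],np.ones(len(Q))]; k=np.linalg.lstsq(A,Q[:,2],rcond=None)[0]; print(n,len(Q),"z",np.median(Q[:,2]).round(1),"slopes",k[:2].round(3))
H=np.zeros((360,800,3),np.uint8); H[:,:260]=cv2.resize(a[100:330,400:566],(260,360)); H[:,260:530]=cv2.resize(b[110:300,350:492],(270,360)); H[:,530:]=cv2.resize(w[:,140:500],(270,360)); cv2.imwrite("pics/c11.png",H)
E
```

```text
clock: 40.25
tool_pos: [553.5, -178.0, 215.1]
tcp_rot: [0.997, -0.079, -0.001, -0.001]
force: [0.2, -0.0, -6.4]
gripper_width: 0.186
at [ 553.5 -178.   215.1] yaw -9.1 turn rz -0.0 level(tool) [-0.001  0.003  0.   ] shift cm [ 0.06  0.09 -0.3 ]
[ 0.20523372 -0.03354992 -6.43434222] 0.18615281191816646 0.0024749313398777224
blue 1922 z 160.2 slopes [-0.098 -0.176]
yellow 617 z 159.8 slopes [-0.188  0.019]
```

View pics/c11.png

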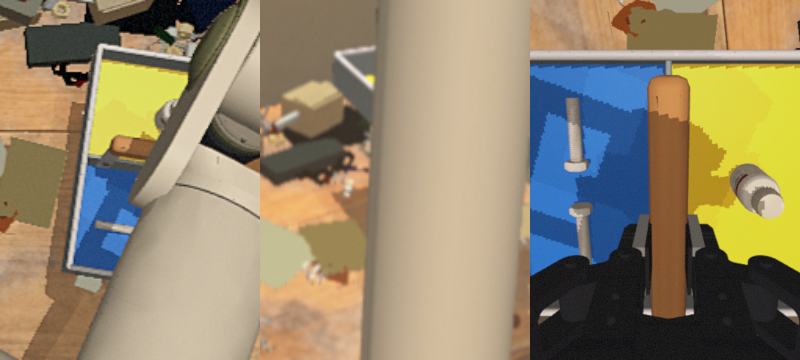

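The wrist view shows both bolts in the blue bin and the bottle upright. The mat heights match (160 mm), but the slope fits from the occluded top view are poor, so I'll check level with the wrist depth.

```bash
python3 - <<'E'
from h import *
K,o,M,_=campose("wrist"); a,d=env.snapshot("wrist")
v,u=np.mgrid[0:480,0:640]; P=np.stack([(u-K[0,2])/K[0,0]*d,-(v-K[1,2])/K[1,1]*d,-d],-1).reshape(-1,3)@M.T+o
h,S,V=cv2.split(cv2.cvtColor(a,cv2.COLOR_BGR2HSV))
al=[]
for m in((h>95)&(h<125)&(S>120)&(V>60),(h>22)&(h<35)&(S>150)):
    Q=P[m.ravel()&(P[:,2]>140)&(P[:,2]<180)]; al.append(Q); print(len(Q),np.median(Q,0).round(1))
Q=np.vstack(al)
for _ in range(4):
    A=np.c_[Q[:,:2],np.ones(len(Q))]; k=np.linalg.lstsq(A,Q[:,2],rcond=None)[0]; r=Q[:,2]-A@k; Q=Q[abs(r)<2.5*r.std()]
print("slopes",k[:2].round(4),"resid",r.std().round(2)); s=env.read_state(); print(s['clock'],s['force'],abs(s['joint_velocities']).max())
E
```

```text
41794 [ 488.3 -140.4  158.2]
38115 [ 631.8 -155.1  157.8]
slopes [-0.0022  0.0033] resid 0.61
40.45 [ 0.14912471  0.04147401 -6.60776728] 0.005393732959763456
```

Level to within 0.004 rad, feet about 146 mm up, and at rest. Handing in.

```bash
python3 -c "
from rig import env
print(env.sign_off())"
```

```text
the job is handed in; nothing more can be done
None
```

The job is handed in: both bolts are in the blue bin and the bottle stands in the yellow bin. The caddy is held by the grip bar about 146 mm off the bench. The sign-off gives no verdict, so this rests on my own last checks, at about 40.5 s of the 72 s allowed.

**Last checks:**
- **Level:** the wrist-camera depth of both mats gives a slope under 0.005 rad.
- **Still:** joint speeds were about zero.
- **Load:** the wrist carried 6.5 N, which matches the loaded caddy.
- **Contents:** the final wrist view shows both bolts lying in the blue bin and the bottle upright in the yellow bin.

**Problems and disagreements:**
- **Missed grasps:** the first three tries at bolt B closed on nothing. The real fingertips sit about 20 mm above the TCP reading, so I worked about 20 mm lower after that. The third try nudged the bolt slightly.
- **Bottle:** it was pushed about 7 mm along the bench as I gripped it, then placed normally.
- **Tilt from the top camera:** a slope fit there gave 0.1–0.2 rad, but the arm hid most of the caddy. I trusted the wrist measurement instead.
- **Bystanders:** nothing touched the tape measure or the spring clamp as far as I know. I did not measure their positions again at the end.

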